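# Bring a spread snap ring to the spindle groove of a sample carousel

## Robot

A 6-joint arm with a two-finger parallel gripper is mounted at the origin on the work surface. World frame = base frame: x ahead of the robot, y to its left, z up, the work surface at z = 0. Lengths are in m, angles in degrees, forces in N, time in s.
With the tool pointing down it reaches from about 0.4 to 0.825 m from the base axis. Payload 7 kg.
Tool frame: the origin (TCP) lies on the centre line of the jaws, within the pads' length; the fingertips stand 14 mm ahead of it and the grasp point (between the pads) lies 5 mm behind it; z points along the fingers, y is the line along which they close (so a half turn about z gives the same grasp; the last joint's range is limited). The gripper opens to 88 mm and grips with 3 to 60 N. Pads are 19 mm wide; open, the fingers measure 130 mm over their backs; the gripper's body (78 mm by 193 mm) begins 47 mm behind the grasp point.
Start: joints at [85.778, 20.546, 0.682, 0, -70.136, -16.507], TCP at [0.239, 0.631, 0.211] pointing down, gripper open.
Joint ranges: [-176.03, 176.03], [-82.01, 121.73], [-58.28, 71.71], [-173.87, 95.51], [-174.79, -0.11], [-173.66, 173.66]. Speed limits (degrees/s): [136.94, 136.94, 172.46, 180, 180, 180].

## Interface

Orientations are given as [roll, pitch, yaw] about the fixed x, y, z axes, in that order (R = Rz(yaw) Ry(pitch) Rx(roll)).
In Python, from plant import r gives the robot as it stands.
- The arm moves only by the tool send_rows, never from a script. Its argument "steps" is a list of rows, each an object with "dp": the shift along the tool's x, y, z in mm, a list of three; "roll": the turn about the tool's z in rad; "jaw": the opening in per cent of the stroke, from 0 (shut) to 100 (fully open). In form: [{"dp": [tx, ty, tz], "roll": roll, "jaw": jaw}, ...]. A call has 1 to 5 rows; each row is the pose to reach, as a shift and turn from the pose commanded when the call began, along the tool's axes at that moment; what a row does not reach only later rows make up. A row lasts 1/8 s, in which the tool goes at most 62.5 mm and 10.7 degrees, less where a joint would pass 70% of its speed; a pose out of reach is approached as far as the arm can. A call with a gripper value outside its range is refused whole. The fingers move at their own pace and stop on an object; "newtons" is the grip in N (left out, the last holds). Time passes only in rows, so rows that repeat a pose let the fingers close. It gives the time, the measured TCP pose, the force, the opening and the grip force at its end, in the units of the state.
- r.get_state(): the state, without advancing time (a new reading comes with each control period).
- r.capture(name): name is "scene" or "top" or "wrist"; returns a dict with "image" (384x512x3 uint8, blue, green, red), "K" (3x3 intrinsics, pixels), "rvec" (rotation vector, rad) and "tvec" (3), from world to camera coordinates, as OpenCV has them. Camera axes: x right, y down, z forward; pixel columns grow to the right and rows downward; lengths in m; the calibration is good to about 2 mm. The wrist camera is an equidistant fisheye: a pixel r from the principal point sees the ray r / f radians off the axis. A picture is of the moment at which its call begins. There is no depth.
- r.close_job(): hands the job in; it is judged then, once.
The state is a dict: "time_s": time; "joints": joint angles; "qd": joint speeds; "joint_torque": joint torques, N m; "tcp_pos": TCP position; "eef_rot": TCP orientation; "contact_force": force on the tool from outside, world axes, zero at the start; "moment": the same for the moment, N m; "gripper_width": finger opening in m; "gripper_force": force on a finger pad.
Only numpy, scipy, OpenCV 4.12 (cv2) and the standard library are available. Lean on these libraries where they do the work, as an engineer would, in place of code of your own. Each camera call takes 0.05 s, during which the arm holds its last target. There are 200 camera calls.

## Task

Refit the carousel's snap ring: take the circlip pliers from their rest, squeeze the red handles fully so that the ring on their tips is spread, and slide the open ring, level and centred, over the end of the carousel's spindle and gently down to the groove, where it just meets the black hub collar. Finish while holding it there: the program ends with the pliers still gripped and the ring still spread at the groove, carried by nothing but the gripper apart from that light touch, so that I can check the end play before it is let in. Leave the other things on the bench where they stand.

Things in the scene. Friction and masses are not known exactly. Their poses are not given: they have to be found in the camera images.
- pliers_grip (a point): where to grip the circlip pliers: midway between the two red handles, half-way up. x points along the pliers from handles to ring, z up. The handles (each 86 mm long, 10 thick, 14 high) lie side by side along y, 54 mm over their outer faces here when open (splayed 0.22 rad each, wider to the rear), 30 mm when squeezed (parallel). They run from 57 mm behind to 29 mm ahead of this point
- pliers: external circlip pliers with bent tips, about 0.2 kg, loose; origin on the pivot axis, 55 mm ahead (+x) of pliers_grip, same axes. As they lie level on their rest this and pliers_grip are 44 mm above the table, and below the grip it is free for 37 mm. The jaws run 65 mm ahead of the pivot; the tips, bent 14 mm down, carry the snap ring, which stays on them
- handle_l (a joint): how far the handles are squeezed, rad per handle (both turn alike): 0 open, ring relaxed; 0.22 against the stop, ring fully spread. A return spring opens them: about 8 N at pliers_grip to begin, 15 N fully squeezed; more grip than that rests on the stop and does no harm
- ring_centre (a point): centre of the dark snap ring when spread, half-way up it; axes as the pliers'. It lies 136 mm ahead (+x) of pliers_grip and 14 mm lower (137 mm ahead while relaxed). The ring is 4 mm thick (z) and 4 mm wide radially; bore 36 mm relaxed, 45 mm spread. From its two ears, on the side of the handles, the bent tips rise to the jaws 10 mm above it
- groove (a point): on the vertical axis of the carousel's steel spindle, at mid-height of its groove, 115.5 mm above the table. The groove is 7 mm high, 36 mm in diameter; the spindle 40 mm in diameter, its end bevelled to 32 mm. The black hub collar, 58 mm in diameter, ends 3.5 mm below this point at the lower edge of the groove: a ring resting on it has its centre 1.5 mm below this point
- shaft_top (a point): centre of the spindle's flat top, 28.5 mm above the groove's middle and 144 mm above the table
- carousel: the sample carousel, fixed to the bench: white housing 200 x 200 x 64 mm, blue vial tray 194 mm in diameter with its top at 85 mm, vial caps up to 97 mm, the spindle in its middle; origin under its centre on the table, z up
- rest: pale grey service tray 250 x 112 mm, rim 12 mm high, fixed to the bench, with two teal blocks 37 mm high on which the pliers lie, at the pivot and at the rear ends of the handles (origin on the table below the pivot)
- amber_a: amber bottle, 42 mm across, 85 mm high, standing by, to be left alone (origin under its centre)
- amber_b: amber bottle, 48 mm across, 100 mm high, standing by, to be left alone (origin under its centre)
- media_bottle: clear bottle with a blue cap, 70 mm across, 125 mm high, standing by, to be left alone (origin under its centre)
- plate_a: white well plate 86 x 128 x 15 mm with yellow wells, standing by, to be left alone (origin under its centre)
- plate_b: white well plate 86 x 128 x 15 mm with pale wells, standing by, to be left alone (origin under its centre)
- cone_tube: tube with blue cap in a blue cone stand 84 mm across, 102 mm high, standing by, to be left alone (origin under its centre)
- tip_box: blue pipette-tip box 85 x 122 x 60 mm, standing by, to be left alone (origin under its centre)
Mind the look-alikes: they are no part of the job. What is meant by the pliers is not yellow, and is the larger of those in its own colour.

How it is judged (in metres and radians):
On the way:
1. the ring, spread open, is held centred above the end of the spindle (value of joint handle_l above 0.17 rad and horizontal distance between ring_centre and groove below 0.01 m and z of ring_centre in the frame of shaft_top above 0.002 m), for 0.1 s.
At the end, for the whole second after the job is handed in: Fingers grip the pliers (over 5 N); ring spread (handle_l over 0.18 rad), centred on the spindle within 5 mm, 3 mm below to 2.5 mm above mid-groove, level within 0.10 rad, pressing on the carousel under 20 N, at rest, clear of the rest (value of joint handle_l above 0.18 rad and horizontal distance between ring_centre and groove below 0.005 m and z of ring_centre in the frame of groove between -0.003 and 0.0025 m and angle between ring_centre's own z axis and vertical below 0.1 rad and contact force between the fingers and pliers above 5 N and contact force between pliers and carousel below 20 N and contact force between pliers and rest below 0.1 N and linear speed of pliers below 0.02 m/s); the arm keeps its last pose, push and grip.
It fails at once if the ring or the pliers are rammed against the carousel (more than 35 N) (contact force between pliers and carousel above 35 N).
It fails at once if a thing standing by on the bench is pushed away or knocked over (distance of any of amber_a, amber_b, media_bottle, plate_a, plate_b, cone_tube, tip_box from where it was at the start of the episode above 0.02 m or angle between any of amber_a, amber_b, media_bottle, plate_a, plate_b, cone_tube, tip_box's own z axis and vertical above 0.3 rad).
It also fails if it takes over 48 s, if anything falls off the work surface, if the arm or the gripper's body presses on something with over 40 N, if the wrist force passes 120 N, or if a joint passes its speed limit or range.

## Working session

There is one attempt and no reset: what is moved stays moved. The work goes in short steps, Python scripts to look and compute and a tool call to move; the robot and the scene stay as the last step left them, time stands still between calls to the robot, and variables do not carry over. Pictures are saved under pics/ and viewed, at most 10 in all, crops included, and the job is handed in when it is done.

Besides the shell and the picture viewer there is one more tool, called after "Request:" as name(argument=value, ...), one argument or row to a line, values as JSON. send_rows: Moves the arm, as the interface text tells. Its arguments: {"type":"object","properties":{"steps":{"type":"array","items":{"type":"object","properties":{"dp":{"type":"array","items":{"type":"number"}},"roll":{"type":"number"},"jaw":{"type":"number"}}}},"newtons":{"type":"number"}},"required":["steps"]}

```bash
mkdir -p pics
cat > h.py <<'E'
import numpy as np, cv2
from plant import r
def cap(n,f):
    c=r.capture(n); cv2.imwrite(f'pics/{f}.png',c['image']); np.savez(f'pics/{f}.npz',**{k:c[k] for k in('K','rvec','tvec')}); return c
def load(f): return np.load(f'pics/{f}.npz')
def pix2plane(c,uv,z):
    R=cv2.Rodrigues(np.array(c['rvec'],float))[0]; t=np.array(c['tvec'],float).ravel()
    o=-R.T@t; out=[]
    for (u,v) in uv:
        d=R.T@np.linalg.inv(c['K'])@np.array([u,v,1.]); out.append(o+d*(z-o[2])/d[2])
    return np.array(out)
def proj(c,P):
    return cv2.projectPoints(np.array(P,float).reshape(-1,3),np.array(c['rvec'],float),np.array(c['tvec'],float),np.array(c['K'],float),None)[0].reshape(-1,2)
E
python3 - <<'E'
from h import *
a=cap('top','top0'); b=cap('scene','scene0')
for c in(a,b): print(c['K'],c['rvec'],c['tvec'])
for n in('top0','scene0'):
    i=cv2.imread(f'pics/{n}.png'); cv2.imwrite(f'pics/{n}_b.png',cv2.resize(i,(800,600),interpolation=cv2.INTER_CUBIC))
print(r.get_state())
E
```

```text
[[498.44816741   0.         252.75068004]
 [  0.         498.44816741 182.09882332]
 [  0.           0.           1.        ]] [ 2.16514595 -2.13212842  0.14162414] [0.00507717 0.51937221 1.59647417]
[[481.46531466   0.         259.61922964]
 [  0.         481.46531466 189.3055456 ]
 [  0.           0.           1.        ]] [ 2.20762801  0.66962431 -0.3218213 ] [-0.40790259 -0.11132433  2.07954686]
{'time_s': 0.1, 'joints': array([ 8.57773304e+01,  2.05875945e+01,  6.38968052e-01, -1.67683195e-02,
       -7.01359188e+01, -1.65063253e+01]), 'qd': array([ 0.07694689, -0.09749477,  0.14861237,  0.02957809, -0.14794467,
       -0.05138043]), 'joint_torque': array([-2.21846560e-03, -5.84167349e+01,  2.93753010e+01,  7.01553270e+00,
        1.01927086e-02, -5.61882530e-05]), 'tcp_pos': array([0.23879178, 0.63085911, 0.21011605]), 'eef_rot': array([ 1.79914460e+02, -8.90870810e-03, -2.07346976e+01]), 'contact_force': array([ 0.14107244, -1.16691308, -0.43487041]), 'moment': array([0.00621017, 0.01817302, 0.01730815]), 'gripper_force': 0.0, 'gripper_width': 0.08774726459577246}
```

View pics/top0_b.png

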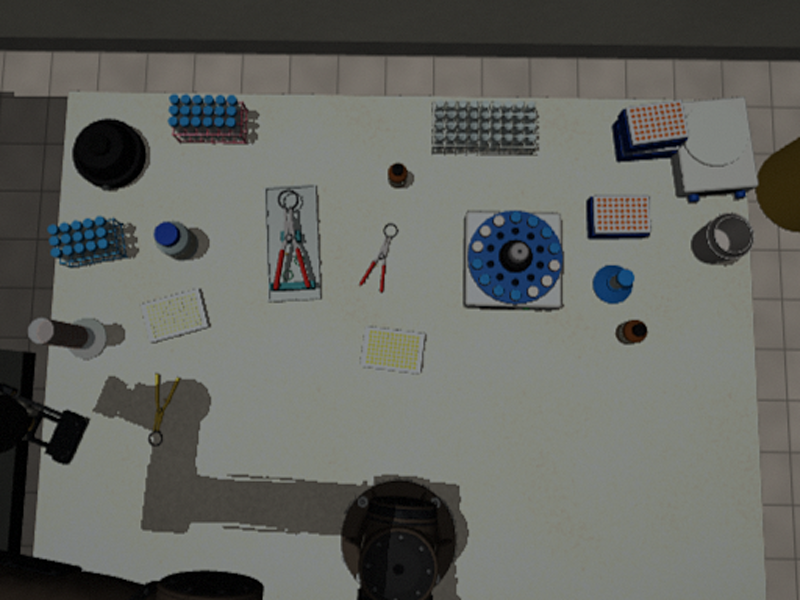

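View pics/scene0_b.png

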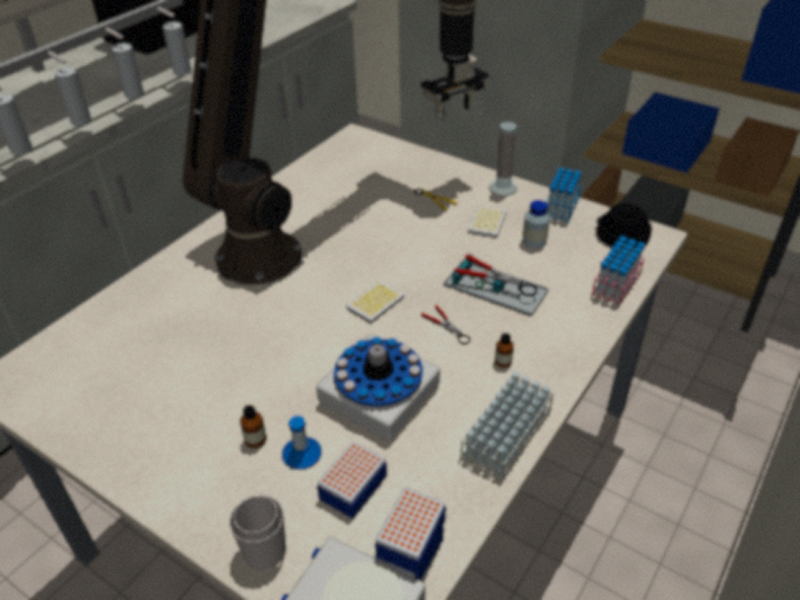

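The top view shows the real pliers on the tray near (290,240) in the enlarged picture, ring at (289,199), and the carousel spindle near (518,250). I'll zoom in and segment.

Run:
```python
from h import *
i=cv2.imread('pics/top0.png'); c=load('top0')
g=lambda x:np.clip(x.astype(float)*1.8,0,255).astype(np.uint8)
A=cv2.resize(g(i[110:200,160:220]),(400,600),interpolation=cv2.INTER_CUBIC)
B=cv2.resize(g(i[130:200,290:365]),(400,373),interpolation=cv2.INTER_CUBIC)
out=np.zeros((600,800,3),np.uint8); out[:,:400]=A; out[:373,400:]=B; cv2.imwrite('pics/crop1.png',out)
hsv=cv2.cvtColor(i,cv2.COLOR_BGR2HSV)
red=((hsv[...,0]<8)|(hsv[...,0]>172))&(hsv[...,1]>130)&(hsv[...,2]>60)
m=np.zeros_like(red); m[110:200,165:215]=red[110:200,165:215]
n,l,s,ce=cv2.connectedComponentsWithStats(m.astype(np.uint8))
for k in range(1,n):
    if s[k,4]>8:
        p=np.argwhere(l==k)[:,::-1]; P=pix2plane(c,p,.051)[:,:2]
        d=np.linalg.svd(P-P.mean(0))[2][0]; t=(P-P.mean(0))@d
        print(s[k],P.mean(0),np.degrees(np.arctan2(d[1],d[0])),P.mean(0)+d*t.min(),P.mean(0)+d*t.max())
blue=(abs(hsv[...,0].astype(int)-108)<14)&(hsv[...,1]>120)
m=np.zeros_like(red); m[125:205,290:368]=blue[125:205,290:368]
m=cv2.morphologyEx(m.astype(np.uint8),cv2.MORPH_CLOSE,np.ones((3,3)))
cs=max(cv2.findContours(m,0,2)[0],key=cv2.contourArea)
P=pix2plane(c,cv2.convexHull(cs).reshape(-1,2),.085)[:,:2]; print('tray',cv2.minEnclosingCircle(P.astype(np.float32)),cv2.fitEllipse(P.astype(np.float32)))
```

```text
[189 159   9  25  64] [0.55149031 0.20726625] -162.34676780712186 [0.58995186 0.21950632] [0.5111848  0.19443937]
[175 160   6  25  61] [0.54429696 0.25746538] 172.4442481118457 [0.58635566 0.25188661] [0.50673455 0.26244775]
tray ((0.5743553042411804, -0.23018676042556763), 0.09631157666444778) ((0.5741435289382935, -0.23035582900047302), (0.19070155918598175, 0.19141362607479095), 18.65395736694336)
```

View pics/crop1.png

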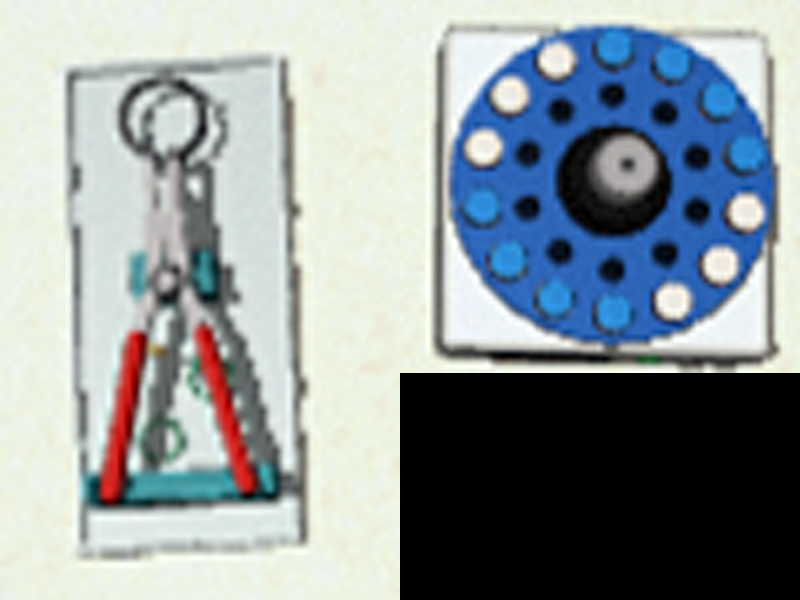

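The crop shows the pivot at crop (165,280), the relaxed ring's centre at (163,120) and the spindle top at (627,163). Next I'll compute poses and the shift in tool axes.

```bash
cat >> h.py <<'E'
from scipy.spatial.transform import Rotation as Ro
def shift(target,yaw,st=None):
    "tool-axes mm shift and roll (rad) from the measured pose to target TCP, pointing down at yaw deg"
    st=st or r.get_state(); R=Ro.from_euler('xyz',st['eef_rot'],degrees=True)
    d=R.inv().apply(np.array(target)-st['tcp_pos'])*1000
    dy=(yaw-st['eef_rot'][2]+180)%360-180
    return d.round(1),round(-np.radians(dy),4)
E
python3 - <<'E'
from h import *
c=load('top0')
def u1(x,y): return (160+x*.15-.5,110+y*.15-.5)
ring=pix2plane(c,[u1(163,120)],.030)[0]; piv=pix2plane(c,[u1(165,280)],.050)[0]
top=pix2plane(c,[(290+227*75/400-.5,130+163*70/373-.5)],.144)[0]
d=ring-piv; yaw=np.degrees(np.arctan2(d[1],d[0])); print(ring,piv,np.hypot(*d[:2]),yaw,'top',top)
y=np.radians(yaw); g=piv[:2]-.055*np.array([np.cos(y),np.sin(y)]); print('grip',g)
print(shift([g[0]-.01,g[1],.20],yaw))
E
```

```text
[0.70037871 0.24551048 0.03      ] [0.61494584 0.23878122 0.05      ] 0.08569747495984202 4.5036974316678915 top [ 0.57625367 -0.23004093  0.144     ]
grip [0.56011567 0.23446243]
(array([431.5, 260.5,  10.6]), np.float64(-0.4405))
```

Request:
send_rows(
  steps=[
    {"dp": [50,30,2],"roll": -0.05,"jaw": 100},
    {"dp": [100,60,3],"roll": -0.12,"jaw": 100},
    {"dp": [150,90,4],"roll": -0.2,"jaw": 100},
    {"dp": [200,120,5],"roll": -0.28,"jaw": 100},
    {"dp": [250,150,6],"roll": -0.34,"jaw": 100},
  ],
  newtons=60,
)

```text
time_s: 0.72
tcp_pos: [0.4204, 0.4008, 0.2047]
eef_rot: [180.0, 0.0, -1.1]
contact_force: [0.0, -0.5, -0.2]
gripper_width: 0.0876
gripper_force: 0.0
```

Run:
```python
from h import *
print(shift([.55,.2345,.20],4.5))
```

```text
(array([132.8, 163.7,   4.8]), np.float64(-0.0978))
```

Request:
send_rows(
  steps=[
    {"dp": [35,43,1],"roll": -0.03,"jaw": 100},
    {"dp": [70,86,2],"roll": -0.06,"jaw": 100},
    {"dp": [105,128,4],"roll": -0.09,"jaw": 100},
    {"dp": [125,155,5],"roll": -0.1,"jaw": 100},
    {"dp": [125,155,5],"roll": -0.1,"jaw": 100},
  ],
)

```text
time_s: 1.35
tcp_pos: [0.542, 0.2426, 0.1992]
eef_rot: [180.0, 0.1, 4.3]
contact_force: [-0.8, 0.5, 0.1]
gripper_width: 0.0876
gripper_force: 0.0
```

Run:
```python
from h import *
c=cap('wrist','w1'); print(c['K'],c['tvec'],r.get_state()['tcp_pos'])
i=c['image']; cv2.imwrite('pics/w1_b.png',cv2.resize(np.clip(i*1.6,0,255).astype(np.uint8),(800,600),interpolation=cv2.INTER_CUBIC))
```

```text
[[297.31863964   0.         255.74177858]
 [  0.         297.31863964 193.5496061 ]
 [  0.           0.           1.        ]] [0.2034495  0.51275567 0.51800444] [0.54150351 0.24362316 0.19940934]
```

View pics/w1_b.png

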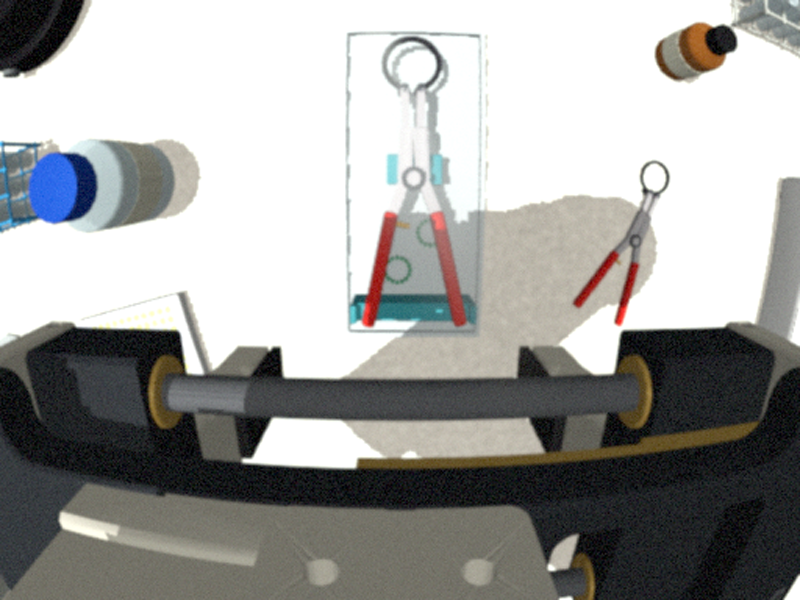

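The wrist view shows the pliers' pivot at (414,178), ring at (412,65) and red handles down to (369,322) and (460,322).

```bash
cat >> h.py <<'E'
def fplane(c,uv,z):
    n=cv2.fisheye.undistortPoints(np.array(uv,float).reshape(-1,1,2),np.array(c['K'],float),np.zeros(4)).reshape(-1,2)
    R=cv2.Rodrigues(np.array(c['rvec'],float))[0]; t=np.array(c['tvec'],float).ravel(); o=-R.T@t
    d=np.c_[n,np.ones(len(n))]@R
    return o+d*((z-o[2])/d[:,2])[:,None]
def big(x,y): return ((x+.5)*.64-.5,(y+.5)*.64-.5)
E
python3 - <<'E'
from h import *
c=load('w1'); i=cv2.imread('pics/w1.png'); hsv=cv2.cvtColor(i,cv2.COLOR_BGR2HSV)
piv=fplane(c,[big(414,178)],.052)[0]; ring=fplane(c,[big(412,65)],.031)[0]
d=ring-piv; print(piv,ring,np.hypot(*d[:2]),np.degrees(np.arctan2(d[1],d[0])))
red=((hsv[...,0]<8)|(hsv[...,0]>172))&(hsv[...,1]>130); red[:,:225]=0; red[:,305:]=0; red[215:]=0
n,l,s,ce=cv2.connectedComponentsWithStats(red.astype(np.uint8)); cen=[]
for k in range(1,n):
    if s[k,4]>50:
        p=np.argwhere(l==k)[:,::-1]; P=fplane(c,p,.049)[:,:2]; m=P.mean(0)
        d=np.linalg.svd(P-m)[2][0]; d*=np.sign(d[0]); t=(P-m)@d; print(s[k],m,np.degrees(np.arctan2(d[1],d[0])),m+d*t.min(),m+d*t.max())
st=r.get_state(); print(st['tcp_pos'],st['eef_rot'])
E
```

```text
[0.61490686 0.24029634 0.052     ] [0.7000759  0.24748355 0.031     ] 0.08547175974032974 4.823629573700314
[232 136  21  73 493] [0.54611311 0.26021584] -7.865310798557784 [0.50695155 0.26562579] [0.58909252 0.25427848]
[286 177  12  31 184] [0.52841749 0.20330591] 18.702221230208316 [0.51293211 0.19806373] [0.54662654 0.20947012]
[0.54150351 0.24362316 0.19940934] [1.79973240e+02 5.15862480e-02 4.34305021e+00]
```

Run:
```python
from h import *
print(shift([.562,.235,.039],5.0))
```

```text
(array([ 19.9,  10.1, 160.4]), np.float64(-0.0115))
```

Request:
send_rows(
  steps=[
    {"dp": [10,5,30],"roll": -0.011,"jaw": 100},
    {"dp": [20,10,65],"roll": -0.011,"jaw": 100},
    {"dp": [20,10,100],"roll": -0.011,"jaw": 100},
    {"dp": [20,10,115],"roll": -0.011,"jaw": 100},
    {"dp": [20,10,115],"roll": -0.011,"jaw": 100},
  ],
)

```text
time_s: 2.02
tcp_pos: [0.5613, 0.2367, 0.0844]
eef_rot: [179.9, 0.1, 5.2]
contact_force: [0.2, -0.3, 0.7]
gripper_width: 0.0875
gripper_force: 0.0
```

Run:
```python
from h import *
print(shift([.562,.235,.039],5.0),r.get_state()['eef_rot'])
```

```text
(array([ 0.6,  1.7, 45.4]), np.float64(0.0029)) [1.79934875e+02 8.13435710e-02 5.16374105e+00]
```

Request:
send_rows(
  steps=[
    {"dp": [1,1.5,20],"roll": 0.003,"jaw": 100},
    {"dp": [1,1.5,40],"roll": 0.003,"jaw": 100},
    {"dp": [1,1.5,45.5],"roll": 0.003,"jaw": 100},
    {"dp": [1,1.5,45.5],"roll": 0.003,"jaw": 100},
    {"dp": [1,1.5,45.5],"roll": 0.003,"jaw": 100},
  ],
)

```text
time_s: 2.65
tcp_pos: [0.5638, 0.2356, 0.0408]
eef_rot: [-179.9, -0.1, 5.0]
contact_force: [0.0, -0.1, -0.3]
gripper_width: 0.0878
gripper_force: 0.0
```

Run:
```python
from h import *
print(shift([.562,.235,.039],5.0))
c=cap('wrist','w2'); cv2.imwrite('pics/w2_b.png',cv2.resize(np.clip(c['image']*1.6,0,255).astype(np.uint8),(800,600),interpolation=cv2.INTER_CUBIC))
```

```text
(array([-1.8,  0.4,  1.8]), np.float64(-0.0007))
```

View pics/w2_b.png

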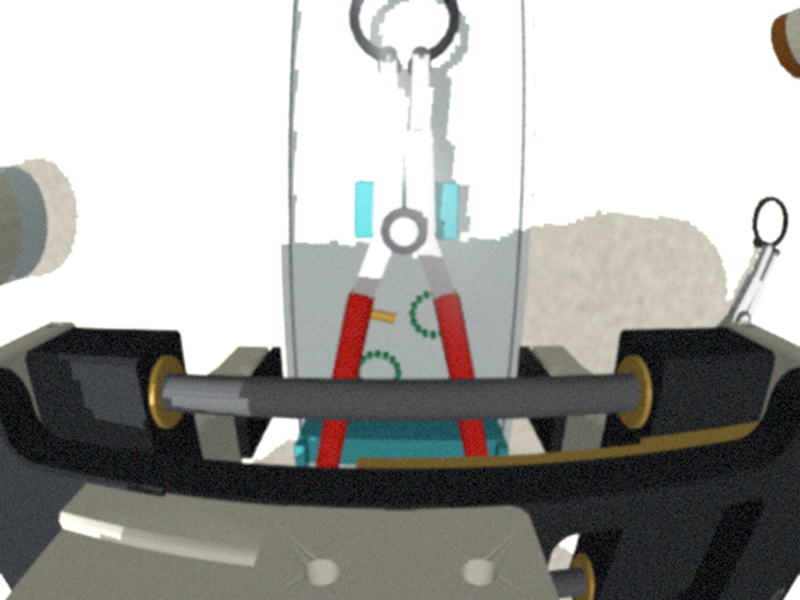

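The pivot is now at (404,231), with the handles centred between the fingers.

Run:
```python
from h import *
c=load('w2'); piv=fplane(c,[big(404,231)],.052)[0]; st=r.get_state()
f=fplane(c,[big(362,294),big(448,294)],.051)
R=Ro.from_euler('xyz',st['eef_rot'],degrees=True)
print(piv,f,R.inv().apply(piv-st['tcp_pos']),R.inv().apply(f-st['tcp_pos']),st['tcp_pos'])
```

```text
[0.61511699 0.24043083 0.052     ] [[0.59098221 0.25357423 0.051     ]
 [0.59368709 0.22250676 0.051     ]] [ 0.0516996  -0.00045383 -0.01129327] [[ 0.0287886  -0.01563161 -0.01031458]
 [ 0.02880027  0.01555337 -0.01034301]] [0.56366619 0.23552548 0.04062701]
```

Request:
send_rows(
  steps=[
    {"dp": [-3,-0.4,1.5],"roll": 0,"jaw": 100},
    {"dp": [-3,-0.4,1.5],"roll": 0,"jaw": 100},
    {"dp": [-3,-0.4,1.5],"roll": 0,"jaw": 60},
    {"dp": [-3,-0.4,1.5],"roll": 0,"jaw": 40},
    {"dp": [-3,-0.4,1.5],"roll": 0,"jaw": 20},
  ],
  newtons=55,
)

```text
time_s: 3.32
tcp_pos: [0.5601, 0.2351, 0.0379]
eef_rot: [180.0, 0.0, 4.9]
contact_force: [-0.1, -0.2, -0.1]
gripper_width: 0.0631
gripper_force: 0.0
```

Request:
send_rows(
  steps=[
    {"dp": [0,0,0],"roll": 0,"jaw": 10},
    {"dp": [0,0,0],"roll": 0,"jaw": 0},
    {"dp": [0,0,0],"roll": 0,"jaw": 0},
    {"dp": [0,0,0],"roll": 0,"jaw": 0},
    {"dp": [0,0,0],"roll": 0,"jaw": 0},
  ],
)

```text
time_s: 3.95
tcp_pos: [0.5601, 0.2352, 0.038]
eef_rot: [-180.0, -0.0, 4.9]
contact_force: [0.3, 0.4, -0.2]
gripper_width: 0.0128
gripper_force: 0.0
```

Width is 12.8 mm with no force, so the grip missed. I'll look.

Run:
```python
from h import *
s=r.get_state(); print(s['gripper_width'],s['gripper_force'])
c=cap('wrist','w3'); d=cap('scene','s3'); t=cap('top','t3')
a=cv2.resize(np.clip(c['image']*1.6,0,255).astype(np.uint8)[:330],(512,330))
b=cv2.resize(d['image'][100:220,240:380],(400,343),interpolation=cv2.INTER_CUBIC)
out=np.zeros((600,800,3),np.uint8); out[:330,:512]=a
out[330:600,:360]=cv2.resize(d['image'][140:230,250:370],(360,270),interpolation=cv2.INTER_CUBIC)
out[330:600,400:760]=cv2.resize(t['image'][110:200,140:260],(360,270),interpolation=cv2.INTER_CUBIC)
cv2.imwrite('pics/c3.png',out)
```

```text
0.012808954534014394 0.0
```

View pics/c3.png

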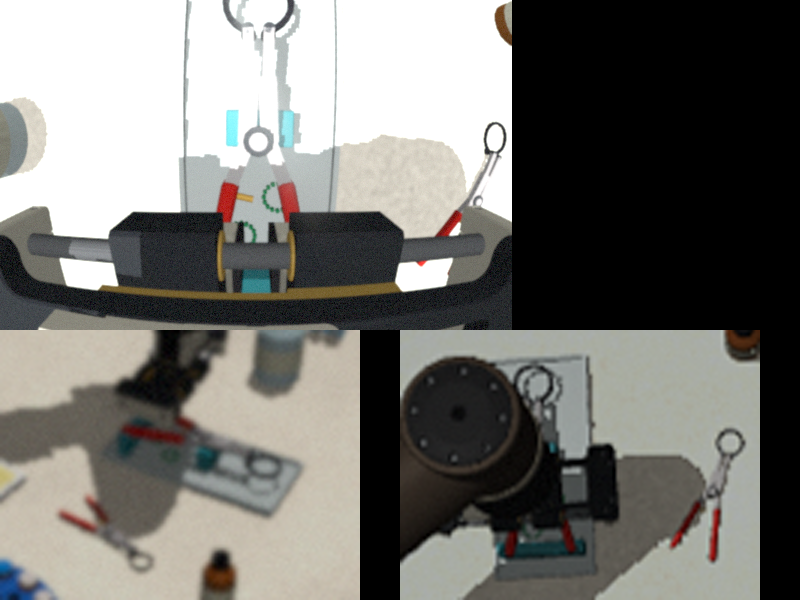

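Run:
```python
from h import *
s=r.get_state(); R=Ro.from_euler('xyz',s['eef_rot'],degrees=True)
c=load('w3'); i=np.clip(cv2.imread('pics/w3.png')*1.6,0,255).astype(np.uint8)
i=cv2.resize(i,(1024,768),interpolation=cv2.INTER_CUBIC)
def fp(P):
    return cv2.fisheye.projectPoints(np.array(P,float).reshape(-1,1,3),np.array(c['rvec'],float).reshape(3,1),np.array(c['tvec'],float).reshape(3,1),np.array(c['K'],float),np.zeros(4))[0].reshape(-1,2)
Rc=cv2.Rodrigues(np.array(c['rvec'],float))[0]
print('cam in tool',R.inv().apply(-Rc.T@np.array(c['tvec']).ravel()-s['tcp_pos']),'axis',R.inv().apply(Rc[2]))
for z,col in((.014,(0,255,0)),(-.005,(255,0,0)),(-.05,(255,0,255))):
    for sg in(-1,1):
        p=fp([s['tcp_pos']+R.apply([0,sg*.0064,z])])[0]; print(z,sg,p)
        cv2.circle(i,tuple(int(v*2) for v in p),4,col,1)
cv2.imwrite('pics/w3_o.png',i[168:768,112:912]); print(s['time_s'],s['gripper_width'])
```

```text
cam in tool [ 0.06759462 -0.00161338 -0.17354408] axis [-0.25003205 -0.00118846  0.96823683]
0.014 -1 [248.9479035  221.25858967]
0.014 1 [268.05785682 221.24859357]
-0.005 -1 [248.23851374 231.80501665]
-0.005 1 [269.24325594 231.7888911 ]
-0.05 -1 [245.88612289 267.23278202]
-0.05 1 [273.16627607 267.18243856]
4.1 0.0029336487078492003
```

View pics/w3_o.png

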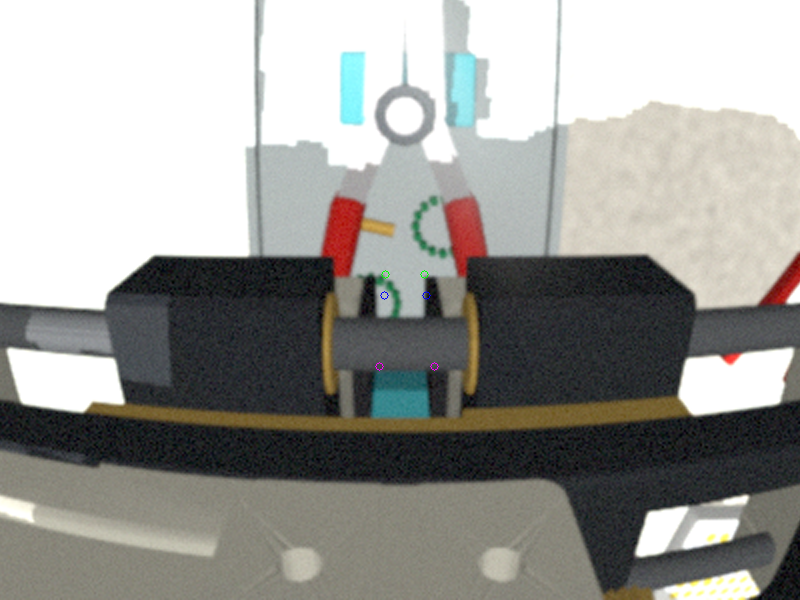

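The pads' visible tips (800-px view: (375,280), (428,280)) appear about 25 mm nearer the camera than documented. The fingers therefore passed just above the handles, and the pliers didn't move. I'll open and go lower in guarded steps.

Request:
send_rows(
  steps=[
    {"dp": [0,0,-4],"roll": 0,"jaw": 100},
    {"dp": [0,0,-4],"roll": 0,"jaw": 100},
    {"dp": [0,0,-4],"roll": 0,"jaw": 100},
    {"dp": [0,0,-4],"roll": 0,"jaw": 100},
    {"dp": [0,0,-4],"roll": 0,"jaw": 100},
  ],
)

```text
time_s: 4.72
tcp_pos: [0.56, 0.2351, 0.0419]
eef_rot: [180.0, 0.0, 4.9]
contact_force: [0.7, 0.2, -0.1]
gripper_width: 0.0473
gripper_force: 0.0
```

Request:
send_rows(
  steps=[
    {"dp": [0,0,0],"roll": 0,"jaw": 100},
    {"dp": [0,0,0],"roll": 0,"jaw": 100},
    {"dp": [0,0,0],"roll": 0,"jaw": 100},
    {"dp": [0,0,8],"roll": 0,"jaw": 100},
    {"dp": [0,0,16],"roll": 0,"jaw": 100},
  ],
)

```text
time_s: 5.35
tcp_pos: [0.5599, 0.2351, 0.0253]
eef_rot: [180.0, 0.0, 4.9]
contact_force: [-1.2, -1.0, 0.0]
gripper_width: 0.087
gripper_force: 0.0
```

Run:
```python
from h import *
s=r.get_state(); print({k:s[k] for k in('time_s','tcp_pos','eef_rot','contact_force','gripper_width')})
c=cap('wrist','w4'); cv2.imwrite('pics/w4_b.png',cv2.resize(np.clip(c['image']*1.6,0,255).astype(np.uint8)[60:330,80:440],(800,600),interpolation=cv2.INTER_CUBIC))
```

```text
{'time_s': 5.35, 'tcp_pos': array([0.55993735, 0.23505218, 0.0253027 ]), 'eef_rot': array([1.79998051e+02, 1.03955412e-02, 4.93295742e+00]), 'contact_force': array([-1.24331515, -0.99721385,  0.04957902]), 'gripper_width': 0.08695139871737788}
```

View pics/w4_b.png

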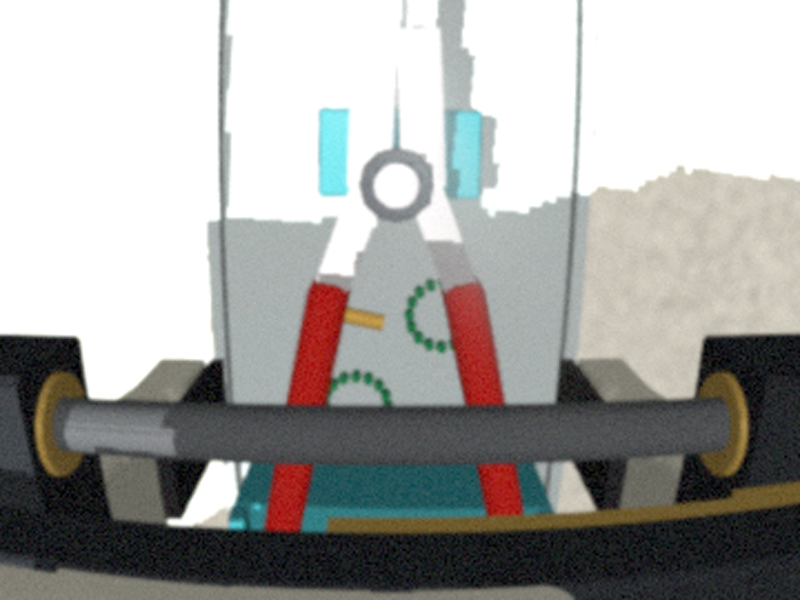

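Seen from the 87 mm gap (pad tips at (225,360), (560,360)), the tips lie about 13 mm behind the reported TCP. I'll go on lowering gently, watching the force.

Request:
send_rows(
  steps=[
    {"dp": [0,0,2],"roll": 0,"jaw": 100},
    {"dp": [0,0,4],"roll": 0,"jaw": 100},
    {"dp": [0,0,6],"roll": 0,"jaw": 100},
    {"dp": [0,0,6],"roll": 0,"jaw": 100},
  ],
)

```text
time_s: 5.9
tcp_pos: [0.56, 0.2351, 0.0199]
eef_rot: [180.0, 0.0, 4.9]
contact_force: [-0.3, 0.8, 0.7]
gripper_width: 0.0877
gripper_force: 0.0
```

Request:
send_rows(
  steps=[
    {"dp": [0,0,1.5],"roll": 0,"jaw": 100},
    {"dp": [0,0,3],"roll": 0,"jaw": 100},
    {"dp": [0,0,3],"roll": 0,"jaw": 100},
  ],
)

```text
time_s: 6.28
tcp_pos: [0.56, 0.2351, 0.0168]
eef_rot: [180.0, 0.0, 4.9]
contact_force: [-0.8, 0.4, 1.1]
gripper_width: 0.0882
gripper_force: 0.0
```

Documented tips would now be inside the tray rim, yet there is no contact. The offset is confirmed, so I'll lower 4 mm more and close.

Request:
send_rows(
  steps=[
    {"dp": [0,0,2],"roll": 0,"jaw": 100},
    {"dp": [0,0,4],"roll": 0,"jaw": 100},
    {"dp": [0,0,4],"roll": 0,"jaw": 60},
    {"dp": [0,0,4],"roll": 0,"jaw": 40},
    {"dp": [0,0,4],"roll": 0,"jaw": 0},
  ],
  newtons=55,
)

```text
time_s: 6.9
tcp_pos: [0.5601, 0.2352, 0.013]
eef_rot: [-180.0, -0.0, 4.9]
contact_force: [-0.1, 0.5, -0.2]
gripper_width: 0.063
gripper_force: 0.0
```

Request:
send_rows(
  steps=[
    {"dp": [0,0,0],"roll": 0,"jaw": 0},
    {"dp": [0,0,0],"roll": 0,"jaw": 0},
    {"dp": [0,0,0],"roll": 0,"jaw": 0},
    {"dp": [0,0,0],"roll": 0,"jaw": 0},
  ],
)

```text
time_s: 7.4
tcp_pos: [0.56, 0.235, 0.013]
eef_rot: [180.0, 0.0, 4.9]
contact_force: [-1.3, -0.5, 1.5]
gripper_width: 0.0282
gripper_force: 54.8
```

Gripped at 55 N with a 28 mm gap. Lifting.

Request:
send_rows(
  steps=[
    {"dp": [0,0,-5],"roll": 0,"jaw": 0},
    {"dp": [0,0,-20],"roll": 0,"jaw": 0},
    {"dp": [0,0,-45],"roll": 0,"jaw": 0},
    {"dp": [0,0,-75],"roll": 0,"jaw": 0},
    {"dp": [0,0,-105],"roll": 0,"jaw": 0},
  ],
)

```text
time_s: 8.02
tcp_pos: [0.5602, 0.2352, 0.1199]
eef_rot: [-180.0, -0.0, 4.9]
contact_force: [-0.5, 0.4, -1.4]
gripper_width: 0.0288
gripper_force: 54.8
```

Request:
send_rows(
  steps=[
    {"dp": [0,0,-25],"roll": 0,"jaw": 0},
    {"dp": [0,0,-45],"roll": 0,"jaw": 0},
    {"dp": [0,0,-50],"roll": 0,"jaw": 0},
    {"dp": [0,0,-50],"roll": 0,"jaw": 0},
  ],
)

```text
time_s: 8.52
tcp_pos: [0.5599, 0.2351, 0.1682]
eef_rot: [-180.0, -0.0, 4.9]
contact_force: [-0.5, 0.5, -2.3]
gripper_width: 0.0282
gripper_force: 54.8
```

Run:
```python
from h import *
s=r.get_state(); print({k:s[k] for k in('time_s','tcp_pos','eef_rot','contact_force','moment','gripper_width','gripper_force')})
c=cap('wrist','w5'); cv2.imwrite('pics/w5_b.png',cv2.resize(np.clip(c['image']*1.6,0,255).astype(np.uint8)[0:270,80:440],(800,600),interpolation=cv2.INTER_CUBIC))
```

```text
{'time_s': 8.525, 'tcp_pos': array([0.55994549, 0.23512612, 0.16818789]), 'eef_rot': array([-1.79970354e+02, -1.79691753e-02,  4.93106339e+00]), 'contact_force': array([-0.47313597,  0.53212021, -2.2864085 ]), 'moment': array([-0.1045502 ,  0.09953173,  0.03355069]), 'gripper_width': 0.02824670144867961, 'gripper_force': 54.785640835762024}
```

View pics/w5_b.png

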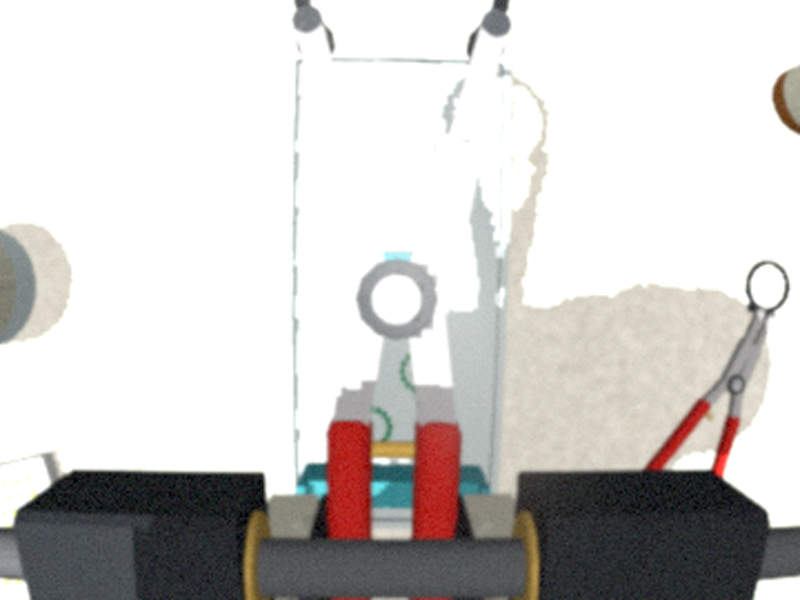

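Picture: pliers held, handles parallel (fully squeezed), pivot at (396,300), ear pins at (307,20) and (495,22).

Run:
```python
from h import *
c=load('w5'); s=r.get_state(); R=Ro.from_euler('xyz',s['eef_rot'],degrees=True)
def u(x,y): return (80+(x+.5)*.45-.5,(y+.5)*.45-.5)
T=lambda p,z: R.inv().apply(fplane(c,[u(*p)],s['tcp_pos'][2]+z)[0]-s['tcp_pos']).round(4)
for p,z in(((396,300),.039),((307,20),.021),((495,22),.021),((349,424),.038),((437,424),.038),((348,500),.038),((437,500),.038)): print(p,T(p,z))
# spindle refinement with top image
i=cv2.imread('pics/top0.png'); t=load('top0')
roi=cv2.cvtColor(i,cv2.COLOR_BGR2HSV)[145:185,310:350]
m=((roi[...,1]<60)&(roi[...,2]>75)).astype(np.uint8)
n,l,st,ce=cv2.connectedComponentsWithStats(m)
for k in range(1,n):
    if st[k,4]>20: print(st[k],ce[k]+[310,145],pix2plane(t,[ce[k]+[310,145]],.144))
```

```text
(396, 300) [ 0.0604 -0.001  -0.039 ]
(307, 20) [ 0.1278 -0.0217 -0.0211]
(495, 22) [ 0.1275  0.0224 -0.0211]
(349, 424) [ 0.0341 -0.011  -0.038 ]
(437, 424) [ 0.0341  0.0078 -0.038 ]
(348, 500) [ 0.0169 -0.0115 -0.038 ]
(437, 500) [ 0.0169  0.0081 -0.038 ]
[ 0  0  4  6 22] [311.36363636 147.5       ] [[ 0.61471432 -0.16652172  0.144     ]]
[17 11 11 10 78] [332.12820513 160.5       ] [[ 0.57497733 -0.23023488  0.144     ]]
```

Run:
```python
from h import *
print(shift([.539,-.153,.170],-20))
```

```text
(array([-53.9, 384.7,  -2.5]), np.float64(0.435))
```

Request:
send_rows(
  steps=[
    {"dp": [-3,20,0],"roll": 0.02,"jaw": 0},
    {"dp": [-8,60,-1],"roll": 0.07,"jaw": 0},
    {"dp": [-14,105,-1],"roll": 0.12,"jaw": 0},
    {"dp": [-21,150,-2],"roll": 0.17,"jaw": 0},
    {"dp": [-28,195,-2],"roll": 0.22,"jaw": 0},
  ],
)

```text
time_s: 9.2
tcp_pos: [0.548, 0.0362, 0.1693]
eef_rot: [180.0, 0.1, -7.8]
contact_force: [0.5, -0.3, -1.6]
gripper_width: 0.0283
gripper_force: 54.8
```

Run:
```python
from h import *
print(shift([.539,-.153,.170],-20))
```

```text
(array([ 16.8, 188.6,  -0.6]), np.float64(0.2129))
```

Request:
send_rows(
  steps=[
    {"dp": [5,45,0],"roll": 0.05,"jaw": 0},
    {"dp": [9,90,0],"roll": 0.1,"jaw": 0},
    {"dp": [13,135,0],"roll": 0.15,"jaw": 0},
    {"dp": [17,170,0],"roll": 0.19,"jaw": 0},
    {"dp": [18,185,0],"roll": 0.212,"jaw": 0},
  ],
)

```text
time_s: 9.82
tcp_pos: [0.5409, -0.1495, 0.1691]
eef_rot: [180.0, 0.1, -20.0]
contact_force: [0.6, 0.3, -1.3]
gripper_width: 0.0279
gripper_force: 54.8
```

Request:
send_rows(
  steps=[
    {"dp": [0,0,0],"roll": 0,"jaw": 0},
    {"dp": [0,0,0],"roll": 0,"jaw": 0},
    {"dp": [0,0,0],"roll": 0,"jaw": 0},
  ],
)

```text
time_s: 10.2
tcp_pos: [0.5422, -0.1464, 0.17]
eef_rot: [-180.0, 0.0, -19.7]
contact_force: [-0.3, -0.4, -1.6]
gripper_width: 0.0281
gripper_force: 54.8
```

Run:
```python
from h import *
s=r.get_state(); print({k:s[k] for k in('time_s','tcp_pos','eef_rot','gripper_width')})
c=cap('wrist','w6'); d=cap('scene','s6')
out=np.zeros((600,800,3),np.uint8)
out[:330,:512]=np.clip(c['image'][:330]*1.6,0,255)
cr=d['image'][165:285,190:310]; out[:288,512:800]=cv2.resize(cr,(288,288),interpolation=cv2.INTER_CUBIC)
cr=c['image'][60:180,255:405]; out[330:600,0:338]=cv2.resize(np.clip(cr*1.4,0,255).astype(np.uint8),(338,270),interpolation=cv2.INTER_CUBIC)
cv2.imwrite('pics/c6.png',out)
```

```text
{'time_s': 10.2, 'tcp_pos': array([ 0.54220413, -0.14644328,  0.16995279]), 'eef_rot': array([-1.79995003e+02,  1.73154809e-03, -1.97366161e+01]), 'gripper_width': 0.028109509285109902}
```

View pics/c6.png

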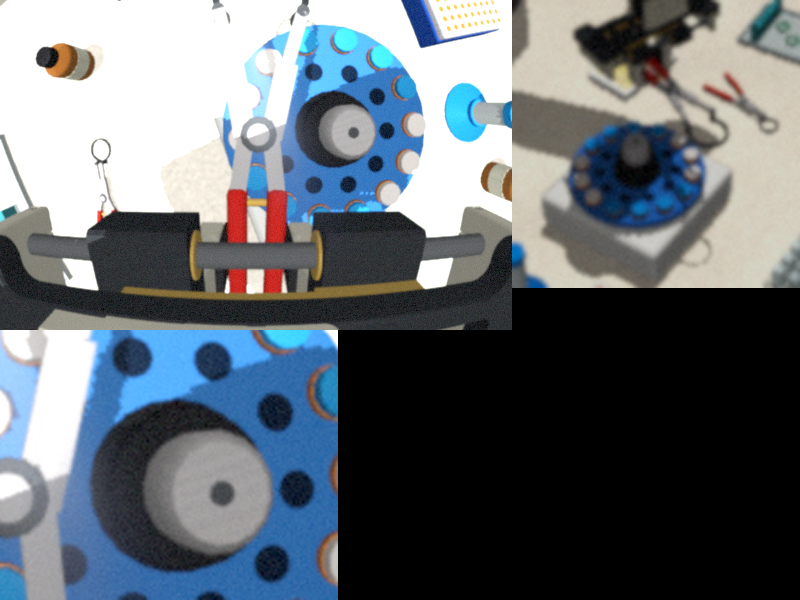

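The spindle's top centre (dark dot) is at wrist pixel (353.5,132.4). The pliers are level-looking with both ear pins visible at the top.

Run:
```python
from h import *
c=load('w6'); s=r.get_state(); R=Ro.from_euler('xyz',s['eef_rot'],degrees=True)
px=(255+222.5*150/338-.5,60+163.5*120/270-.5)
P=fplane(c,[px],.144)[0]; print('spindle',P,R.inv().apply(P-s['tcp_pos']))
for S in(P,np.array([.575,-.2302,.144])):
    Rt=Ro.from_euler('xyz',[180,0,-20],degrees=True)
    t=S-Rt.apply([.1412,.0006,0]); t[2]=.170; print(t,shift(t,-20))
# refine ring location: dark ears in w6 & pivot
T=lambda p,z: R.inv().apply(fplane(c,[p],s['tcp_pos'][2]+z)[0]-s['tcp_pos']).round(4)
print(T((258.5,134),.039),T((220,11),.021),T((303,8),.021),T((237,191),.038),T((277,191),.038))
```

```text
spindle [ 0.57571835 -0.22792438  0.144     ] [0.05898694 0.06530152 0.02599984]
[ 0.44323896 -0.17906732  0.17      ] (array([-82.2,  64.1,  -0. ]), np.float64(0.0045))
[ 0.44252061 -0.18134294  0.17      ] (array([-82.1,  66.4,  -0. ]), np.float64(0.0045))
[ 0.0597 -0.0007 -0.039 ] [ 0.1248 -0.0205 -0.021 ] [ 0.127   0.0226 -0.021 ] [ 0.033  -0.0108 -0.038 ] [ 0.033  0.008 -0.038]
```

Request:
send_rows(
  steps=[
    {"dp": [-20,15,0],"roll": 0,"jaw": 0},
    {"dp": [-45,35,0],"roll": 0,"jaw": 0},
    {"dp": [-70,54,0],"roll": 0,"jaw": 0},
    {"dp": [-82,64.4,0],"roll": 0,"jaw": 0},
    {"dp": [-82,64.4,0],"roll": 0,"jaw": 0},
  ],
)

```text
time_s: 10.92
tcp_pos: [0.443, -0.1801, 0.1704]
eef_rot: [-180.0, -0.1, -19.8]
contact_force: [0.0, -0.6, -1.6]
gripper_width: 0.0286
gripper_force: 54.8
```

Request:
send_rows(
  steps=[
    {"dp": [0,0,0],"roll": 0,"jaw": 0},
    {"dp": [0,0,0],"roll": 0,"jaw": 0},
  ],
)

```text
time_s: 11.18
tcp_pos: [0.4439, -0.1799, 0.1699]
eef_rot: [180.0, 0.0, -19.8]
contact_force: [0.0, -0.9, -1.6]
gripper_width: 0.0284
gripper_force: 54.8
```

Run:
```python
from h import *
s=r.get_state(); print({k:s[k] for k in('time_s','tcp_pos','eef_rot','gripper_width','contact_force')})
R=Ro.from_euler('xyz',s['eef_rot'],degrees=True)
c=cap('wrist','w7'); b=R.inv()
P=np.array([.57572,-.22792,.144]); print('spindle in tool (wrist est)',b.apply(P-s['tcp_pos']))
print('dot px expected',cv2.fisheye.projectPoints(P.reshape(1,1,3),np.array(c['rvec'],float).reshape(3,1),np.array(c['tvec'],float).reshape(3,1),np.array(c['K'],float),np.zeros(4))[0].ravel())
g=cv2.cvtColor(c['image'],cv2.COLOR_BGR2GRAY)
for row in g[0:46:2,216:310:3]: print(' '.join('%3d'%v for v in row))
```

```text
{'time_s': 11.175, 'tcp_pos': array([ 0.44390108, -0.17986688,  0.16985323]), 'eef_rot': array([ 1.79993377e+02,  5.34329615e-03, -1.97874133e+01]), 'gripper_width': 0.028388740729156037, 'contact_force': array([ 0.03952666, -0.85465932, -1.63066131])}
spindle in tool (wrist est) [0.14030559 0.00058802 0.02584022]
dot px expected [259.51764433  13.41155953]
 56  75 116 114 119 123 123 120 108 166 172 175 173 176 178 181 179 177 177 178 172 103 112  87 112  91  75  70  32  51  48  39
 67  81 111 118 120 121 123 104 115 169 172 175 178 178 180 177 177 176 177 179 178 133 105 116 116 115 100  75  28  51  46  42
 87  84  90 118 121 121 106 108 119 167 176 178 179 178 179 176 179 179 180 178 177 169  99 107 115 114 113  94  65  77  59  41
 86  88 104 112 119 106 101 110 129 162 175 176 176 175 180 178 179 180 177 177 179 179 120  74 113 116 109  98  84  84  77  45
119 160 172 119 113  75 110 116 133 171 172 176 178 180 158 156 175 179 182 181 181 178 150  81  83 115 111 100  93  80  84  70
178 178 179 117  93  66 118 120 126 170 174 177 178 146  86  87 142 182 180 179 179 179 161  93  45 
[... 1503 characters left out ...]
 156 125 103  97  87  65  26  71 179 180 179 182 142 116 104
120 174 182 181 182 161  60  92 101  89  94  95  92  90 108 120 114 115 105  97  85  74  54  29 107 179 180 180 181 126 114  96
122 167 182 180 181 171  64  72 101  95 106  96  91  86  86 110 110 105  97  88  76  64  38  26 136 179 180 181 178 118 112  80
121 156 182 182 183 178  70  66  96  99 107 100  95  89  84  93  96  93  88  74  65  56  30  39 164 182 180 180 172 116  80  68
121 140 180 182 182 181  91  60  77  93 103 107  89  89  85  95  89  82  77  65  61  32  33  44 175 181 181 180 159 116  77  75
119 126 183 183 182 183 108  65  63  77  97 105  98  91  82  78  76  78  77  64  38  33  41  73 180 181 180 179 147 113  76  74
```

The dot sits at (259.5,13.5), exactly as predicted, so the ring is within about 1 mm of centred. Descending guardedly.

Request:
send_rows(
  steps=[
    {"dp": [-0.4,0,10],"roll": 0,"jaw": 0},
    {"dp": [-0.4,0,22],"roll": 0,"jaw": 0},
    {"dp": [-0.4,0,34],"roll": 0,"jaw": 0},
    {"dp": [-0.4,0,34],"roll": 0,"jaw": 0},
    {"dp": [-0.4,0,34],"roll": 0,"jaw": 0},
  ],
)

```text
time_s: 11.85
tcp_pos: [0.4429, -0.18, 0.136]
eef_rot: [180.0, -0.0, -19.8]
contact_force: [-0.2, 0.3, -1.6]
gripper_width: 0.028
gripper_force: 54.8
```

Request:
send_rows(
  steps=[
    {"dp": [0,0,3],"roll": 0,"jaw": 0},
    {"dp": [0,0,6],"roll": 0,"jaw": 0},
    {"dp": [0,0,8],"roll": 0,"jaw": 0},
    {"dp": [0,0,8],"roll": 0,"jaw": 0},
  ],
)

```text
time_s: 12.35
tcp_pos: [0.4427, -0.1799, 0.1278]
eef_rot: [180.0, 0.0, -19.8]
contact_force: [-0.3, -0.5, -2.2]
gripper_width: 0.0286
gripper_force: 54.8
```

Request:
send_rows(
  steps=[
    {"dp": [0,0,3],"roll": 0,"jaw": 0},
    {"dp": [0,0,6],"roll": 0,"jaw": 0},
    {"dp": [0,0,8],"roll": 0,"jaw": 0},
    {"dp": [0,0,8],"roll": 0,"jaw": 0},
  ],
)

```text
time_s: 12.85
tcp_pos: [0.4426, -0.18, 0.1197]
eef_rot: [180.0, 0.0, -19.8]
contact_force: [-0.2, -0.2, -1.7]
gripper_width: 0.0286
gripper_force: 54.8
```

Request:
send_rows(
  steps=[
    {"dp": [0,0,3],"roll": 0,"jaw": 0},
    {"dp": [0,0,6],"roll": 0,"jaw": 0},
    {"dp": [0,0,8],"roll": 0,"jaw": 0},
    {"dp": [0,0,8],"roll": 0,"jaw": 0},
  ],
)

```text
time_s: 13.35
tcp_pos: [0.4426, -0.18, 0.1118]
eef_rot: [180.0, 0.0, -19.8]
contact_force: [0.6, -0.6, -1.0]
gripper_width: 0.0285
gripper_force: 54.8
```

Request:
send_rows(
  steps=[
    {"dp": [0,0,2],"roll": 0,"jaw": 0},
    {"dp": [0,0,5],"roll": 0,"jaw": 0},
    {"dp": [0,0,8],"roll": 0,"jaw": 0},
    {"dp": [0,0,9],"roll": 0,"jaw": 0},
    {"dp": [0,0,9],"roll": 0,"jaw": 0},
  ],
)

```text
time_s: 13.98
tcp_pos: [0.4427, -0.18, 0.1029]
eef_rot: [180.0, 0.0, -19.8]
contact_force: [0.1, -0.4, -1.8]
gripper_width: 0.0284
gripper_force: 54.8
```

Request:
send_rows(
  steps=[
    {"dp": [0,0,0.5],"roll": 0,"jaw": 0},
    {"dp": [0,0,1],"roll": 0,"jaw": 0},
    {"dp": [0,0,1.5],"roll": 0,"jaw": 0},
    {"dp": [0,0,2],"roll": 0,"jaw": 0},
    {"dp": [0,0,2],"roll": 0,"jaw": 0},
  ],
)

```text
time_s: 14.6
tcp_pos: [0.4428, -0.1799, 0.1009]
eef_rot: [-180.0, 0.0, -19.8]
contact_force: [-0.0, 0.8, -1.3]
gripper_width: 0.0285
gripper_force: 54.8
```

Request:
send_rows(
  steps=[
    {"dp": [0,0,0.5],"roll": 0,"jaw": 0},
    {"dp": [0,0,1],"roll": 0,"jaw": 0},
    {"dp": [0,0,1.5],"roll": 0,"jaw": 0},
    {"dp": [0,0,1.5],"roll": 0,"jaw": 0},
  ],
)

```text
time_s: 15.1
tcp_pos: [0.4427, -0.18, 0.0994]
eef_rot: [180.0, 0.0, -19.8]
contact_force: [-0.5, 0.0, -2.1]
gripper_width: 0.0281
gripper_force: 54.8
```

Request:
send_rows(
  steps=[
    {"dp": [0,0,0.5],"roll": 0,"jaw": 0},
    {"dp": [0,0,1],"roll": 0,"jaw": 0},
    {"dp": [0,0,1],"roll": 0,"jaw": 0},
  ],
)

```text
time_s: 15.48
tcp_pos: [0.4427, -0.18, 0.0984]
eef_rot: [180.0, 0.0, -19.8]
contact_force: [0.6, 0.1, -1.8]
gripper_width: 0.028
gripper_force: 54.8
```

Request:
send_rows(
  steps=[
    {"dp": [0,0,0.5],"roll": 0,"jaw": 0},
    {"dp": [0,0,1],"roll": 0,"jaw": 0},
    {"dp": [0,0,1],"roll": 0,"jaw": 0},
  ],
)

```text
time_s: 15.85
tcp_pos: [0.4428, -0.18, 0.0974]
eef_rot: [180.0, 0.0, -19.8]
contact_force: [-0.2, -0.0, -2.9]
gripper_width: 0.028
gripper_force: 54.8
```

Request:
send_rows(
  steps=[
    {"dp": [0,0,0.5],"roll": 0,"jaw": 0},
    {"dp": [0,0,0.5],"roll": 0,"jaw": 0},
    {"dp": [0,0,0.5],"roll": 0,"jaw": 0},
  ],
)

```text
time_s: 16.23
tcp_pos: [0.4428, -0.18, 0.097]
eef_rot: [-180.0, -0.0, -19.8]
contact_force: [-0.0, 0.8, -1.8]
gripper_width: 0.0284
gripper_force: 54.8
```

Request:
send_rows(
  steps=[
    {"dp": [0,0,0.5],"roll": 0,"jaw": 0},
    {"dp": [0,0,0.5],"roll": 0,"jaw": 0},
    {"dp": [0,0,0.5],"roll": 0,"jaw": 0},
  ],
)

```text
time_s: 16.6
tcp_pos: [0.4428, -0.18, 0.0965]
eef_rot: [-180.0, -0.0, -19.8]
contact_force: [-0.3, 0.5, -0.3]
gripper_width: 0.0281
gripper_force: 54.8
```

Request:
send_rows(
  steps=[
    {"dp": [0,0,0.5],"roll": 0,"jaw": 0},
    {"dp": [0,0,0.5],"roll": 0,"jaw": 0},
    {"dp": [0,0,0.5],"roll": 0,"jaw": 0},
  ],
)

```text
time_s: 16.98
tcp_pos: [0.4428, -0.18, 0.096]
eef_rot: [180.0, -0.0, -19.8]
contact_force: [-0.0, 0.9, 0.3]
gripper_width: 0.0283
gripper_force: 54.8
```

Touch found at TCP about 0.0968, matching the prediction. I'll average the force and check the view numerically.

Run:
```python
from h import *
F=[];M=[]
for k in range(6):
    c=r.capture('wrist'); s=r.get_state(); F.append(s['contact_force']); M.append(s['moment'])
print(np.mean(F,0),np.mean(M,0),s['gripper_width'],s['gripper_force'],s['tcp_pos'],s['time_s'])
g=cv2.cvtColor(c['image'],cv2.COLOR_BGR2GRAY)
for row in g[0:30:3,206:320:3]: print(' '.join('%3d'%v for v in row))
```

```text
[-0.96088989  0.30720156  0.30071611] [0.06767863 0.15472437 0.00447044] 0.028257024428229555 54.78703558444977 [ 0.44279209 -0.17995254  0.09597092] 17.275
 30  44  57  55  62  41  53  62  97  96  95  98  92  94  93  94  95  98 100  95  89  85  89  82  77  71  64  66  65  26  24  27  41  51  46  33  90 117
 36  41  63  89  84  86  54  50  78  91  96  98  90  91  84  91  77  88  89  86  81  77  75  76  71  68  68  68  39  29  27  51  77  69  47  21  69 114
 35  37  90  85  97  94  85  46  58  66  86  92  96  89  90  90  84  82  85  81  70  67  81  75  75  67  66  44  26  35  50  92  87  85  82  21  74 114
 39  40 140 150 138 105 123  53  52  54  65  81  90  89  87  89  84  84  84  81  72  73  76  74  66  60  30  26  27  36 102 177 163 128  93  41  87 116
 47  35 132 152 130 148 177  45  47  50  60  64  73  78  82  83  85  84  76  78  76  69  70  58  35  31  39  37  39  52 149 181 181 183 172  38  88 114
 55  33  98 183 183 183 182  78  42  51  62  69  65  61  53  44  49  64  58  45  36  35  36  35  40  45  43  42  43  61 174 183 182 182 147  25 105 116
101  34  70 182 183 185 185 119  36  47  56  67  68  67  60  50  44  47  40  23  41  40  45  27  41  41  39  40  35  87 181 182 182 182 100  45 103 115
116  49  40 176 183 184 184 164  38  47  55  64  71  68  66  58  51  49  45  44  44  38  43  48  41  47  45  42  33 139 185 182 183 179  43  66 113 115
117  93  34 145 185 187 185 179  46  41  52  58  69  70  68  59  53  49  50  46  42  47  44  48  40  41  45  45  36 170 181 185 182 164  21  70  91 118
119 118  46 105 185 185 185 184  81  41  49  55  72  72  71  64  56  52  43  47  43  43  42  46  43  36  44  43  59 181 183 185 183 115  51  76  76 115
```

```bash
python3 -c "
from plant import r
print(r.close_job())"
```

```text
the job is handed in; nothing more can be done
None
```

The job is handed in with the spread ring held at the groove, touching the hub collar with about 2 N. The pliers are still gripped at 55 N, and no verdict came back.

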